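# Unscrew the left-hand cap of the torch gas cylinder

### The job

Two small gas cylinders stand on the worktop with steel hexagon caps on their valves; open the torch gas one, whose cap has nicked corners and a groove cut round it, the engraved mark of a left-hand thread: unscrew that cap by turning it clockwise as seen from above (take a fresh grip as often as needed), without forcing, prying or pulling the thread. Once you feel that the thread has let go, lift the cap off and set it down gently, upright, mouth down as it sat on the valve, in the middle of the soft pad in the small steel dish. Leave the other cylinder and its plain cap alone, and everything else in its place.

Things in the scene. Friction and masses are not known exactly. Their poses are not given: they have to be found in the camera images.
- nicked_cap: Steel hexagon cap, 40 mm across flats, 46 over corners, 26 mm tall plus a 33 mm round boss to 31 mm; dark nicks in its corners and a 4 mm groove round it mark a LEFT-HAND thread: it comes off CLOCKWISE seen from above. 0.06 to 0.13 kg. Origin: centre of its open underside (starts 83 to 86 mm above the worktop), z up; flats face its +x and every 60 degrees.
- nicked_cap_mark (a point): Middle of the nicked cap's +x flat, 20 mm from its axis and 15 mm above its underside; a dark line engraved on the cap's top runs from the centre towards it and shows how far the cap has turned.
- nicked_cylinder: Small aluminium gas cylinder, 78 mm wide, fixed on the worktop in an 86 mm rubber foot; origin: centre of the foot's underside, z up. Body to 45 mm height, domed to 67 mm, brass neck 30 mm wide to 82 mm, then the threaded valve stub, 24 mm wide, to 105 mm, hidden in the cap. It carries the nicked cap.
- valve_seat (a point): Foot of the stub, on its axis, 82 mm up. The coarse thread has about 1 mm of play sideways and up or down; as it unscrews the cap climbs by 2 to 5 mm a radian: feel the push and rise with it (held level or raised too fast, it jams). A spring pin in the stub pushes the cap up with 5 N, fading to 3 N and ending after 5 mm of rise: it turns under load, and stays where it is left.
- stub_top (a point): Top of the nicked cylinder's stub, on its axis, 105 mm up. The thread lets go after 1.8 to 2.9 rad, different each time and not seen from outside: then the cap can be lifted 4 mm against under 4 N; it clears the stub when 24 mm up. Turned the wrong way, or pulled while engaged, it jams; over 35 N between cap and valve is damage.
- plain_cylinder: Small aluminium gas cylinder, 78 mm wide, fixed on the worktop in an 86 mm rubber foot; origin: centre of the foot's underside, z up. Body to 45 mm height, domed to 67 mm, brass neck 30 mm wide to 82 mm, then the threaded valve stub, 24 mm wide, to 105 mm, hidden in the cap. It carries the plain cap.
- plain_cap: Steel hexagon cap of the same size without nicks or groove (ordinary right-hand thread), screwed on tight; leave it alone. Origin: centre of its underside.
- dish: Loose round steel dish, 120 mm wide at the rim, 18 mm high, 0.38 kg, with a flat round dark foam pad, 94 mm wide, whose top lies 10.5 mm above the dish's underside and gives 3 mm, 4 N a millimetre, then is hard. Origin: centre of its underside.
- salt_shaker: Glass salt shaker with a grey top, 44 mm wide, 90 mm tall, at the front among the task's things; bystander. Origin: centre of its underside.
- tin_small: Food tin, 75 mm wide, 58 mm tall, behind the task's things; bystander. Origin: centre of its underside.
- pepper_mill: Dark wooden pepper mill, 58 mm wide, 150 mm tall, at the back left; bystander. Origin: centre of its underside.
- honey_jar: Jar with a red lid, 65 mm wide, 100 mm tall, at the back; bystander. Origin: centre of its underside.
- teaspoon_a: Steel teaspoon, 139 mm long, 10 mm high, lying behind the task's things on the right; bystander.
- kitchen_timer: Round kitchen timer with a red cap, 64 mm wide, 43 mm tall, behind the task's things; bystander. Origin: centre of its underside.
- spice_a: Spice jar, 41 mm wide, 105 mm tall, at the back right; bystander. Origin: centre of its underside.
Things that resemble listed ones, but are neither listed nor needed, are in the scene too. Of the things shaped like the nicked_cap, the steel one is meant.

How it is judged:
By the outcome, as a careful person would: the job done as asked, in the order asked, and still so for the second after the job is handed in, with the robot touching nothing.
It also fails if it takes over 72 s, if anything falls off the work surface, if the arm or the gripper's body presses on something with over 40 N, if the wrist force passes 120 N, or if a joint passes its speed limit or range.

### The arm

A 6-joint arm with a two-finger parallel gripper is mounted at the origin on a cart in front of the work surface, level with it; the furniture and walls round the work are solid. World frame = base frame: x ahead of the robot, y to its left, z up, the work surface at z = 0. Lengths are in m, angles in rad, forces in N, time in s.
With the tool pointing down it reaches from about 0.35 to 0.875 m from the base axis. Payload 15.5 kg.
Tool frame: the origin (TCP) lies midway between the tips of the shut fingers; the grasp point (between the pads) lies 19 mm behind it; z points along the fingers, y is the line along which they close (so a half turn about z gives the same grasp; the last joint's range is limited). The gripper opens to 85 mm and grips with 20 to 120 N. Pads are 22 mm wide; open, the fingers measure 114 mm over their backs; the gripper's body (76 mm by 85 mm) begins 54 mm behind the grasp point. The pads swing forward as they close: fully open they stand 13 mm farther back than shut.
Start: joints at [-1.228, 0.494, 1.345, -0, 1.302, -0.096], TCP at [0.266, -0.566, 0.231] pointing down, gripper open.
Joint ranges: [-2.91, 2.91], [-0.82, 2.16], [0.22, 2.67], [-1.22, 4.37], [0.12, 2.79], [-3.08, 3.08]. Speed limits (rad/s): [1.89, 1.89, 2.57, 3.01, 3.01, 3.01].

### API

Orientations are given as a rotation vector (axis times angle).
In Python, from rig import r, fingers, kin, get_state, imaging, job_done gives the robot as it stands. Calls block until the motion is done:
- r.move_pose(position, orientation): joint-space move of the TCP to a pose.
- r.movel(position, frame=None, rate=0.15, guard=None): straight line of the TCP; frame=None keeps the orientation; rate is the mean speed in m/s. With guard (N) it stops when the force on the tool has changed by that much, and returns True; else False.
- r.move_j(angles): joint-space move.
- fingers.grip(opening): opening from 0.0 (shut) to 1.0 (fully open); the grip force is fixed at half the most; returns when the fingers have stopped.
- r.hold(seconds).
- kin.inverse_kinematics(position, orientation): joint angles nearest the present ones, or None.
- get_state(): the state.
- imaging.read_camera(name): name is "side" or "top" or "wrist"; returns the picture (400x640x3 uint8, red, green, blue); there is no depth.
- imaging.get_calibration(name): a dict with "intrinsics" (3x3 intrinsics, pixels), "eye" and "orientation" of the camera in the world; the wrist camera has in their place "T_tool_cam" (4x4, takes a point from camera to tool coordinates, whose origin is the TCP and whose axes are the flange's). Camera axes: x right, y down, z forward; pixel columns grow to the right and rows downward; lengths in m; the calibration is good to about 2 mm. A picture is of the moment at which its call begins: read the wrist's pose just before it. get_calibration takes no time and is no camera call.
A pose or a line that the arm cannot do raises r.MotionError and nothing moves.
- job_done(): hands the job in; it is judged then, once.
The state is a dict: "time_s": time; "joint_pos": joint angles; "qvel": joint speeds; "joint_torque": joint torques, N m; "tool_pos": TCP position; "orientation": TCP orientation; "force": force on the tool from outside, world axes, zero at the start; "torque": the same for the moment, N m; "finger_gap": opening from 0.0 (shut) to 1.0 (fully open); "grip_force": force on a finger pad.
Only numpy, scipy, OpenCV 4.12 (cv2) and the standard library are available. Lean on these libraries where they do the work, as an engineer would, in place of code of your own. Each camera call takes 0.05 s, during which the arm holds its last target. There are 200 camera calls.

## Working session

There is one attempt and no reset: what is moved stays moved. The work goes in short steps, each a Python script; the robot and the scene stay as the last script left them, time stands still between calls to the robot, and variables do not carry over. Pictures are saved under pics/ and viewed, at most 10 in all, crops included, and the job is handed in when it is done.

```bash
ls; mkdir -p pics; python3 - <<'E'
from rig import r, fingers, kin, get_state, imaging
import cv2, numpy as np
s=get_state(); print(s)
for n in ("top","side","wrist"):
    im=imaging.read_camera(n); cv2.imwrite(f"pics/{n}0.png",im[:,:,::-1])
    print(n,imaging.get_calibration(n))
E
```

```text
pics
{'time_s': 0.0, 'joint_pos': array([-1.22748200e+00,  4.94163924e-01,  1.34612731e+00, -6.11864099e-06,
        1.30246464e+00, -9.55086148e-02]), 'qvel': array([ 1.55048246e-03,  1.80679321e-03, -4.75919986e-05,  1.85672335e-04,
       -2.59661866e-04,  2.71144536e-03]), 'joint_torque': array([-6.99244611e-04, -8.82158303e+01, -3.83874178e+01, -2.29647312e-04,
        1.00378660e-02, -3.70186842e-05]), 'tool_pos': array([ 0.26542572, -0.56545753,  0.23071351]), 'orientation': array([-3.06514873e+00, -6.83535512e-01,  2.34923727e-04]), 'force': array([ 0.033687  , -0.0498519 ,  0.13150697]), 'torque': array([ 0.0309107 , -0.04348722, -0.05912954]), 'grip_force': 0.0, 'finger_gap': 0.9992404862669153}
top {'intrinsics': array([[502.75299173,   0.        , 314.08348107],
       [  0.        , 502.75299173, 200.81209219],
       [  0.        ,   0.        ,   1.        ]]), 'eye': array([0.44579502, 0.04911525, 1.53435159]), 'orientation': array([-2.1855973 ,  2.21638589, -0.15705572])}
side {'intrinsics': array([[376.86703975,   0.        , 318.47544748],
       [  0.        , 376.86703975, 200.29544765],
       [  0.        ,   0.        ,   1.        ]]), 'eye': array([ 0.48642556, -0.72208069,  0.57936491]), 'orientation': array([-2.17695221,  0.13987737, -0.09978179])}
wrist {'intrinsics': array([[355.36955107,   0.        , 327.04997239],
       [  0.        , 355.36955107, 196.20436506],
       [  0.        ,   0.        ,   1.        ]]), 'T_tool_cam': array([[-6.50779827e-04, -9.47621944e-01, -3.19393532e-01,
         8.18298805e-02],
       [ 9.99999540e-01, -8.41931826e-04,  4.60414914e-04,
        -9.89677477e-04],
       [-7.05206855e-04, -3.19393085e-01,  9.47622055e-01,
        -1.43572308e-01],
       [ 0.00000000e+00,  0.00000000e+00,  0.00000000e+00,
         1.00000000e+00]])}
```

View pics/top0.png

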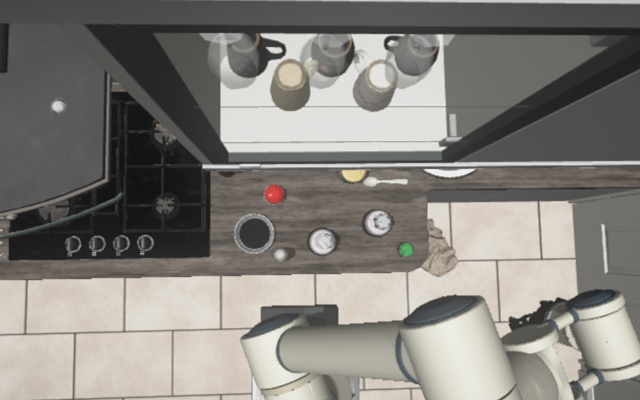

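View pics/side0.png

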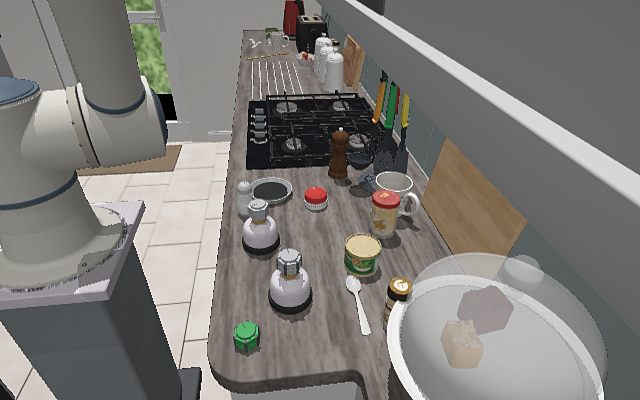

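```bash
cat > h.py <<'E'
from rig import r, fingers, kin, get_state, imaging, job_done
import cv2, numpy as np
from scipy.spatial.transform import Rotation as R
def cam(n):
    c=imaging.get_calibration(n)
    if n!="wrist": return c["intrinsics"],R.from_rotvec(c["orientation"]).as_matrix(),np.array(c["eye"])
    s=get_state(); T=c["T_tool_cam"]; Rt=R.from_rotvec(s["orientation"]).as_matrix()
    return c["intrinsics"],Rt@T[:3,:3],s["tool_pos"]+Rt@T[:3,3]
def ray(C,uv,z):
    K,Rm,e=C; d=Rm@np.linalg.inv(K)@np.array([uv[0],uv[1],1.]); return e+d*(z-e[2])/d[2]
def pix(C,p):
    K,Rm,e=C; q=K@(Rm.T@(np.array(p)-e)); return q[:2]/q[2]
def down(yaw):  # tool z down, tool y axis at angle yaw in the world
    y=np.array([np.cos(yaw),np.sin(yaw),0]); z=np.array([0,0,-1.])
    return R.from_matrix(np.c_[np.cross(y,z),y,z]).as_rotvec()
E
python3 - <<'E'
from h import *
C=cam("top")
for n,uv,z in [("cylL",(322,240),.11),("cylR",(377,222),.11),("dish",(255,234),.0105),("salt",(282,255),.09),("timer",(274,194),.04),("green",(405,250),.03)]: print(n,ray(C,uv,z).round(3))
S=cam("side")
for n,uv,z in [("capL top",(259,203),.115),("capR top",(289,254),.115),("dish",(272,191),.0105)]: print(n,ray(S,uv,z).round(3))
s=cv2.imread("pics/side0.png"); t=cv2.imread("pics/top0.png")
a=lambda im,x,y,w,h: cv2.resize(im[y:y+h,x:x+w],(400,300),interpolation=cv2.INTER_CUBIC)
cv2.imwrite("pics/c0.png",np.vstack([np.hstack([a(s,230,190,60,45),a(s,260,240,60,45)]),np.hstack([a(t,292,218,60,45),a(t,347,200,60,45)])]))
print(down(0),get_state()["orientation"])
M=R.from_rotvec(get_state()["orientation"]).as_matrix();print(M.round(2))
E
```

```text
cylL [ 0.461 -0.049  0.11 ]
cylR [ 0.509 -0.207  0.11 ]
dish [0.483 0.146 0.01 ]
salt [0.42  0.065 0.09 ]
timer [0.6   0.087 0.04 ]
green [ 0.428 -0.305  0.03 ]
capL top [ 0.46  -0.06   0.115]
capR top [ 0.512 -0.224  0.115]
dish [0.49  0.142 0.01 ]
[2.22144147 2.22144147 0.        ] [-3.06534106e+00 -6.83561106e-01  2.17497586e-04]
[[ 0.91  0.42 -0.  ]
 [ 0.42 -0.91  0.  ]
 [ 0.   -0.   -1.  ]]
```

View pics/c0.png

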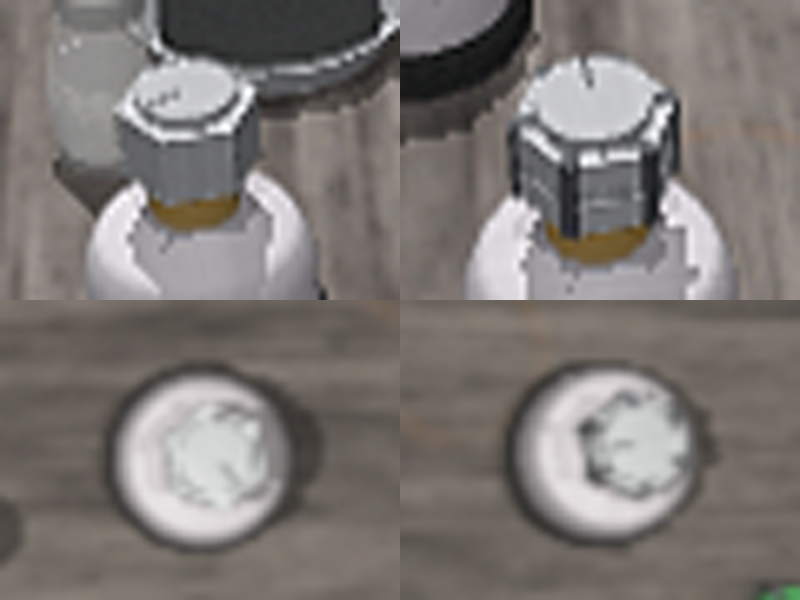

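```bash
python3 - <<'E'
from h import *
for yaw in (-2.5,-1.5,-.5,.5,1.2,1.9): print(yaw,kin.inverse_kinematics([.511,-.222,.24],down(yaw)))
q=kin.inverse_kinematics([.511,-.222,.24],down(1.3)); 
r.move_pose([.511,-.222,.24],down(1.3))
s=get_state(); print(s["time_s"],s["tool_pos"],s["joint_pos"],s["force"])
C=cam("wrist"); im=imaging.read_camera("wrist"); cv2.imwrite("pics/w1.png",im[:,:,::-1])
print(pix(C,[.511,-.222,.115]))
E
```

```text
-2.5 [-5.17021066e-01  3.89396065e-01  1.50319646e+00 -8.88178420e-16
  1.24900013e+00  1.98297893e+00]
-1.5 [-5.17021066e-01  3.89396065e-01  1.50319646e+00 -8.88178420e-16
  1.24900013e+00  9.82978934e-01]
-0.5 [-0.51702107  0.38939606  1.50319646  0.          1.24900013 -0.01702107]
0.5 [-5.17021066e-01  3.89396065e-01  1.50319646e+00 -4.44089210e-16
  1.24900013e+00 -1.01702107e+00]
1.2 [-5.17021066e-01  3.89396065e-01  1.50319646e+00 -4.44089210e-16
  1.24900013e+00 -1.71702107e+00]
1.9 [-5.17021066e-01  3.89396065e-01  1.50319646e+00 -4.44089210e-16
  1.24900013e+00 -2.41702107e+00]
1.7333 [ 0.51088216 -0.22258608  0.23999244] [-5.17949975e-01  3.89539980e-01  1.50297605e+00 -1.66651198e-04
  1.24897264e+00 -1.81595546e+00] [ 0.61192314 -0.71838907  0.84785549]
[327.44351639 187.16795831]
```

View pics/w1.png

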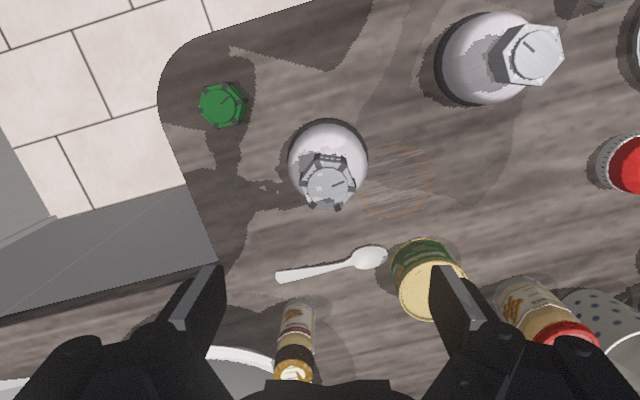

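```bash
python3 - <<'E'
from h import *
im=cv2.imread("pics/w1.png")[150:220,285:370]
cv2.imwrite("pics/w1c.png",cv2.resize(im,None,fx=8,fy=8,interpolation=cv2.INTER_CUBIC))
E
```

```text
(no output)
```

View pics/w1c.png

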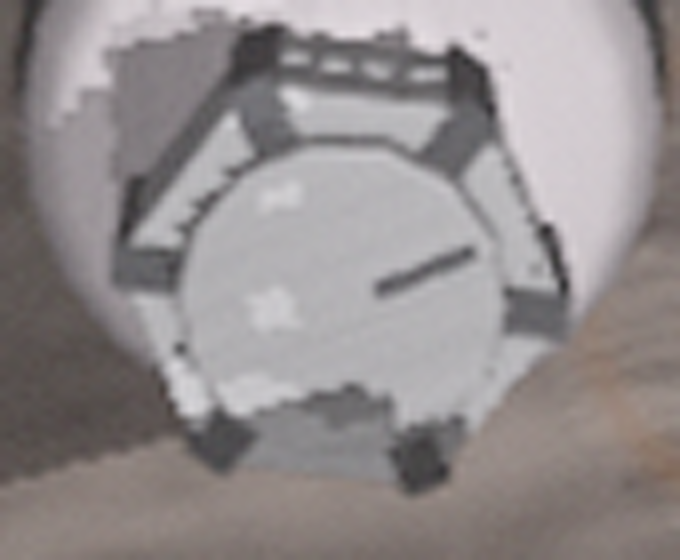

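```bash
python3 - <<'E'
from h import *
C=cam("wrist"); f=lambda p,z: ray(C,((p[0]+.5)/8-.5+285,(p[1]+.5)/8-.5+150),z)
P=[(265,120),(460,140),(535,310),(418,460),(222,440),(150,268)]
W=np.array([f(p,.1105) for p in P]); c=W.mean(0); print("centre",c)
d=W-c; print(np.hypot(d[:,0],d[:,1])); a=np.degrees(np.arctan2(d[:,1],d[:,0])); print(a, np.sort(a%60))
l0,l1=f((378,292),.1155),f((473,252),.1155); e=l1-l0; print("line",np.degrees(np.arctan2(e[1],e[0])), np.degrees(np.arctan2(*(l1-c)[1::-1])))
E
```

```text
centre [ 0.51134393 -0.22237985  0.1105    ]
[0.0191912  0.01950721 0.01954074 0.01962694 0.01999683 0.01933817]
[-172.52696681  127.59391592   68.70243494    7.81802843  -53.31864367
 -113.0080956 ] [6.68135633 6.9919044  7.47303319 7.59391592 7.81802843 8.70243494]
line 98.13829953774695 97.8027062762367
```

```bash
python3 - <<'E'
from h import *
yaw=np.radians(97.6); c=[.5113,-.2224]
r.movel(c+[.15],down(yaw),rate=.1)
print(r.movel(c+[.077],rate=.06,guard=5))
r.hold(.3); s=get_state(); print(s["time_s"],s["tool_pos"],s["force"],s["torque"]); np.save("f0.npy",np.r_[s["force"],s["torque"]])
fingers.grip(0.0); r.hold(.3); s=get_state(); print(s["time_s"],s["tool_pos"],s["force"],s["torque"],s["finger_gap"],s["grip_force"],s["joint_pos"])
C=cam("wrist");im=imaging.read_camera("wrist"); cv2.imwrite("pics/w2.png",im[:,:,::-1]);cv2.imwrite("pics/s2.png",cv2.resize(imaging.read_camera("side")[180:330,200:400,::-1],None,fx=3,fy=3))
E
```

```text
False
4.5 [ 0.51135465 -0.22241942  0.07713454] [-0.64654509  0.20332509  0.47028391] [ 0.00020649 -0.00945682  0.06257152]
5.2833 [ 0.51131143 -0.22240078  0.07703799] [-0.41216833  0.89740151  3.25933165] [0.10161246 0.05306816 0.00522995] 0.4578305257631208 64.34895268563196 [-5.17374391e-01  5.97847284e-01  1.67173219e+00  5.57216854e-06
  8.71982428e-01 -2.22080678e+00]
```

View pics/s2.png

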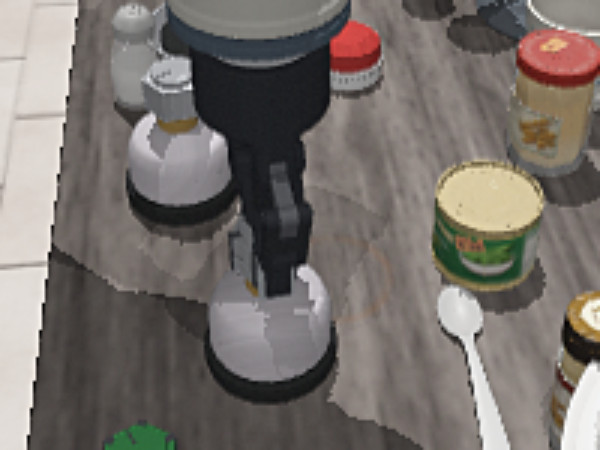

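```bash
cat > turn.py <<'E'
from h import *
import json,sys
def turn(n,st,dy=.08):
    f0=np.load("f0.npy")[:3]
    for i in range(n):
        s=get_state(); 
        st["yaw"]-=dy; st["p"][2]+=st["lead"]*dy
        r.movel(st["p"],down(st["yaw"]),rate=.02)
        F=np.mean([(r.hold(.04),get_state()["force"]-f0)[1] for _ in range(3)],0)
        s=get_state()
        dz=np.clip((F[2]-3.5)*.00008,-.0003,.0003)
        st["p"][2]+=dz; st["lead"]=float(np.clip(st["lead"]+.15*dz/dy,.0015,.0055))
        for k in (0,1): st["p"][k]+=float(np.clip(F[k]*.00004,-.0002,.0002))
        st["tot"]+=dy
        print(f'{st["tot"]:.2f} t{s["time_s"]:.1f} F{F.round(1)} T{s["torque"][2]:.2f} z{s["tool_pos"][2]*1e3:.2f} cmd{np.round(np.array(st["p"])*1e3,2)} lead{st["lead"]*1e3:.2f}')
        if np.linalg.norm(F)>18: print("STOP"); break
    json.dump(st,open("st.json","w"))
if __name__=="__main__":
    try: st=json.load(open("st.json"))
    except FileNotFoundError: st=dict(yaw=float(np.radians(97.6)),p=[.5113,-.2224,.077],lead=.003,tot=0.)
    turn(int(sys.argv[1]),st)
E
python3 turn.py 5
```

```text
0.08 t5.8 F[ 0.9 -0.1  2.9] T0.03 z77.29 cmd[ 511.34 -222.4    77.19] lead2.91
0.16 t6.1 F[ 0.  -0.1  2.6] T0.00 z77.42 cmd[ 511.34 -222.41   77.36] lead2.78
0.24 t6.5 F[ 0.5 -0.3  3.1] T0.02 z77.62 cmd[ 511.36 -222.42   77.55] lead2.72
0.32 t6.9 F[ 0.6 -0.8  3.7] T0.02 z77.78 cmd[ 511.38 -222.45   77.78] lead2.75
0.40 t7.3 F[ 0.9 -0.4  2.7] T-0.00 z78.00 cmd[ 511.42 -222.47   77.94] lead2.63
```

```bash
python3 turn.py 14
```

```text
0.48 t7.6 F[ 0.6 -0.6  3. ] T-0.02 z78.14 cmd[ 511.45 -222.49   78.11] lead2.56
0.56 t8.0 F[ 0.  -0.2  2.8] T-0.00 z78.31 cmd[ 511.45 -222.5    78.26] lead2.45
0.64 t8.4 F[1.  0.1 3.1] T-0.00 z78.44 cmd[ 511.49 -222.5    78.42] lead2.39
0.72 t8.8 F[ 0.4 -0.5  2.9] T0.03 z78.58 cmd[ 511.5  -222.52   78.56] lead2.30
0.80 t9.1 F[ 0.4 -0.1  3.2] T-0.02 z78.75 cmd[ 511.51 -222.52   78.72] lead2.26
0.88 t9.5 F[ 0.1 -0.1  2.6] T-0.07 z78.90 cmd[ 511.52 -222.53   78.83] lead2.12
0.96 t9.9 F[ 0.5 -0.4  1.9] T-0.02 z79.01 cmd[ 511.54 -222.54   78.87] lead1.88
1.04 t10.3 F[0.9 0.4 2.1] T-0.02 z79.03 cmd[ 511.58 -222.52   78.91] lead1.66
1.12 t10.6 F[ 0.6 -0.2  2.3] T0.03 z79.04 cmd[ 511.6  -222.53   78.95] lead1.50
1.20 t11.0 F[0.9 0.1 2.2] T-0.05 z79.07 cmd[ 511.63 -222.53   78.97] lead1.50
1.28 t11.4 F[ 0.3 -0.2  2.6] T-0.03 z79.07 cmd[ 511.65 -222.54   79.02] lead1.50
1.36 t11.8 F[ 0.4 -0.1  3.5] T0.03 z79.13 cmd[ 511.66 -222.54   79.13] lead1.50
1.44 t12.1 F[ 0.7 -0.6  2.2] T0.01 z79.25 cmd[ 511.69 -222.57   79.15] lead1.50
1.52 t12.5 F[0.5 0.  3. ] T0.01 z79.27 cmd[ 511.71 -222.57   79.23] lead1.50
```

```bash
sed -i 's|dz=np.clip.*|e=max(F[2]-3.3,0)+min(F[2]-1.3,0); dz=np.clip(e*.00015,-.0004,.0004)|; s/\.0015,\.0055/.0019,.0052/' turn.py; python3 - <<'E'
import json; s=json.load(open('st.json')); s["lead"]=.0026; json.dump(s,open('st.json','w'))
E
python3 turn.py 9
```

```text
1.60 t12.9 F[ 0.4 -0.3  2.2] T0.04 z79.40 cmd[ 511.73 -222.58   79.44] lead2.60
1.68 t13.3 F[ 0.  -0.5  2.6] T0.03 z79.63 cmd[ 511.73 -222.6    79.65] lead2.60
1.76 t13.6 F[0.3 0.  2.4] T0.01 z79.85 cmd[ 511.74 -222.6    79.86] lead2.60
1.84 t14.0 F[ 0.9 -0.1  2. ] T0.07 z80.04 cmd[ 511.78 -222.6    80.06] lead2.60
1.92 t14.4 F[0.7 0.1 2.3] T-0.01 z80.28 cmd[ 511.8  -222.6    80.27] lead2.60
2.00 t14.8 F[ 0.5 -0.6  2.1] T0.02 z80.49 cmd[ 511.82 -222.62   80.48] lead2.60
2.08 t15.1 F[ 0.4 -0.2  2.2] T0.01 z80.68 cmd[ 511.84 -222.63   80.69] lead2.60
2.16 t15.5 F[ 0.6 -0.8  2.7] T0.03 z80.89 cmd[ 511.87 -222.66   80.9 ] lead2.60
2.24 t15.9 F[ 0.7 -0.2  2.8] T-0.10 z81.12 cmd[ 511.89 -222.67   81.1 ] lead2.60
```

```bash
python3 turn.py 10; python3 -c "
from rig import *; s=get_state(); print(s['finger_gap'],s['joint_pos'])"
```

```text
2.32 t16.3 F[1. 0. 2.] T-0.03 z81.27 cmd[ 511.94 -222.67   81.31] lead2.60
2.40 t16.6 F[0.7 0.5 2.7] T-0.04 z81.53 cmd[ 511.97 -222.65   81.52] lead2.60
2.48 t17.0 F[0.8 1.  2.8] T0.00 z81.74 cmd[ 512.   -222.61   81.73] lead2.60
2.56 t17.4 F[ 0.4 -0.1  2.6] T-0.02 z81.92 cmd[ 512.01 -222.62   81.94] lead2.60
2.64 t17.8 F[1.  0.1 3. ] T-0.03 z82.16 cmd[ 512.05 -222.61   82.14] lead2.60
2.72 t18.1 F[ 0.8 -0.1  3.9] T-0.01 z82.37 cmd[ 512.08 -222.61   82.44] lead2.77
2.80 t18.5 F[0.8 0.8 4.5] T0.01 z82.70 cmd[ 512.11 -222.58   82.84] lead3.10
2.88 t18.9 F[0.8 0.6 3.4] T0.00 z83.07 cmd[ 512.15 -222.56   83.11] lead3.14
2.96 t19.3 F[0.7 0.2 2.2] T-0.02 z83.29 cmd[ 512.18 -222.55   83.36] lead3.14
3.04 t19.6 F[0.6 0.5 0.7] T-0.00 z83.59 cmd[ 512.2  -222.53   83.52] lead2.96
0.4582287729087243 [-5.16841281e-01  5.88792709e-01  1.66484317e+00  4.13617784e-05
  8.87958493e-01  8.17142502e-01]
```

```bash
python3 - <<'E'
from h import *
import json; st=json.load(open("st.json")); f0=np.load("f0.npy")[:3]; p=st["p"]
for i in range(6):
    p[2]+=.001; g=r.movel(p,rate=.01,guard=4); r.hold(.05); F=get_state()["force"]-f0
    print(g,F.round(1),round(get_state()["tool_pos"][2]*1e3,2))
    if g or F[2]<-4: print("stop"); break
json.dump(st,open("st.json","w"))
E
```

```text
False [ 0.6 -0.6 -1. ] 84.46
False [ 0.7  0.8 -1.2] 85.56
False [ 0.5  0.4 -1.4] 86.56
False [ 1.9 -0.7 -1.1] 87.57
False [ 1.  -1.  -1.8] 88.56
False [ 0.8  0.1 -2. ] 89.53
```

```bash
python3 - <<'E'
from h import *
s=get_state(); p=s["tool_pos"]; C=cam("side"); yaw=np.radians(97.6)-3.04; u=-np.array([-np.cos(yaw),-np.sin(yaw),0]); print(p,u)
im=imaging.read_camera("side")[:,:,::-1].copy(); cv2.imwrite("pics/s3r.png",im)
for rr in (.02,.03):
  for h in (0,.004,.008): print(rr,h,((pix(C,p+u*rr+[0,0,h])-[255,240])*10).round())
cv2.imwrite("pics/s3.png",cv2.resize(im[240:300,255:330],None,fx=10,fy=10,interpolation=cv2.INTER_CUBIC))
t=cv2.cvtColor(cv2.imread("pics/top0.png"),cv2.COLOR_BGR2GRAY)
m=np.zeros_like(t); m[212:258,232:278]=(t[212:258,232:278]<60)*255
c=max(cv2.findContours(m,0,1)[0],key=cv2.contourArea); e=cv2.fitEllipse(cv2.convexHull(c)); print(e,ray(cam("top"),e[0],.0105))
E
```

```text
[ 0.5121971  -0.22255504  0.0895323 ] [ 0.23210155 -0.97269156 -0.        ]
0.02 0 [379. 312.]
0.02 0.004 [379. 296.]
0.02 0.008 [379. 280.]
0.03 0 [397. 351.]
0.03 0.004 [397. 335.]
0.03 0.008 [396. 319.]
((254.03994750976562, 233.07647705078125), (28.342954635620117, 28.74725341796875), 77.994873046875) [0.48574776 0.14868822 0.0105    ]
```

View pics/s3.png

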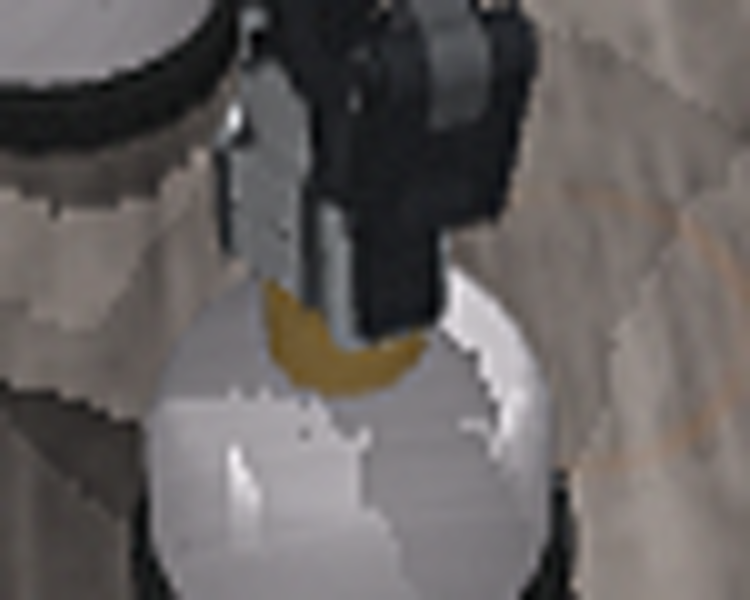

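```bash
python3 - <<'E'
from h import *
import json; st=json.load(open("st.json")); f0=np.load("f0.npy")[:3]; p=list(st["p"])
F=lambda: (r.hold(.1),(get_state()["force"]-f0).round(1))[1]
p[2]=.0839; print(r.movel(p,rate=.02,guard=2.5),F(),get_state()["tool_pos"])
fingers.grip(.6); print("open",F())
p[2]=get_state()["tool_pos"][2]+.0065; r.movel(p,rate=.03); print("hi",F())
fingers.grip(0.); s=get_state(); print("grip",F(),s["finger_gap"],s["grip_force"])
z=p[2]
for dz in (.002,.005,.012,.03):
    p[2]=z+dz; g=r.movel(p,rate=.02,guard=5); print(g,F(),get_state()["tool_pos"][2])
    if g: break
else:
    p[2]=.2; r.movel(p); print(F())
    o=get_state()["orientation"]; r.movel([.47,.05,.21],rate=.2)
    C=cam("wrist"); im=imaging.read_camera("wrist"); cv2.imwrite("pics/w4.png",im[:,:,::-1])
    K=[x.tolist() for x in C]; json.dump(K,open("w4.json","w")); print(pix(C,[.486,.147,.0105]))
print(get_state()["time_s"],get_state()["finger_gap"])
E
```

```text
True [ 1.3 -0.4  4.3] [ 0.51212624 -0.22249912  0.0833292 ]
open [ 0.9  0.  -0.8]
hi [ 1.  -0.7 -1.1]
grip [-0.9 -0.2  1.5] 0.4594379066766999 62.59119755588472
False [ 0.5  0.1 -1. ] 0.09157419161775635
False [ 0.9  0.1 -1.6] 0.09461677812346486
False [ 0.7  0.5 -0.9] 0.10156152121278651
False [-0.   0.1 -1.9] 0.11945029714905714
[ 0.6 -0.5 -1.5]
[232.1843615  124.59920659]
27.9917 0.45588517087754155
```

View pics/w4.png

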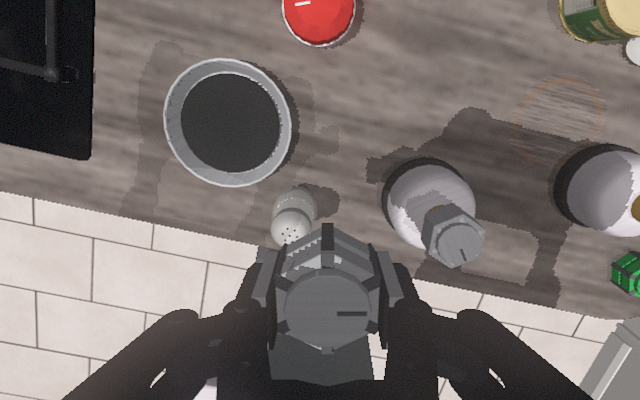

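```bash
python3 - <<'E'
from h import *
import json; C=[np.array(x) for x in json.load(open("w4.json"))]
t=cv2.cvtColor(cv2.imread("pics/w4.png"),cv2.COLOR_BGR2GRAY)
m=np.zeros_like(t); m[60:185,168:292]=(t[60:185,168:292]<75)*255
m=cv2.morphologyEx(m,cv2.MORPH_OPEN,np.ones((5,5)))
c=max(cv2.findContours(m,0,1)[0],key=cv2.contourArea); e=cv2.fitEllipse(cv2.convexHull(c)); d=ray(C,e[0],.0105); print(e,d, np.linalg.norm(ray(C,(e[0][0]-e[1][0]/2,e[0][1]),.0105)-d))
if np.linalg.norm(d[:2]-[.486,.147])>.012: raise SystemExit("check")
p=[d[0],d[1],.1]; r.movel([p[0],p[1],.2],rate=.15); r.movel(p,rate=.12); p[2]=.03; r.movel(p,rate=.07)
r.hold(.3); f=get_state()["force"]; print(f)
p[2]=.006; g=r.movel(p,rate=.008,guard=2.5); r.hold(.1); s=get_state(); print(g,s["tool_pos"],s["force"]-f)
if g:
    fingers.grip(.68); r.hold(.2); s=get_state(); print(s["force"]-f,s["finger_gap"])
    q=s["tool_pos"]; r.movel([q[0],q[1],q[2]+.05],rate=.04); r.movel([q[0],q[1],.22],rate=.12); r.move_pose([.44,.0,.24],s["orientation"])
    im=imaging.read_camera("wrist"); cv2.imwrite("pics/w5.png",im[:,:,::-1]); print(get_state()["time_s"], pix(cam("wrist"),[d[0],d[1],.0415]))
E
```

```text
((229.889404296875, 122.42463684082031), (94.25350952148438, 102.08595275878906), 134.50633239746094) [0.4875263  0.14942739 0.0105    ] 0.04484777564733444
[ 0.21252709 -0.91878355 -0.89259282]
True [0.48751316 0.14940972 0.00824159] [1.4990229  1.75098661 3.99875009]
[ 1.71605063e-01 -9.32260764e-04  1.14722297e+00] 0.6790457829844588
37.85 [180.90876857  77.33659252]
```

View pics/w5.png

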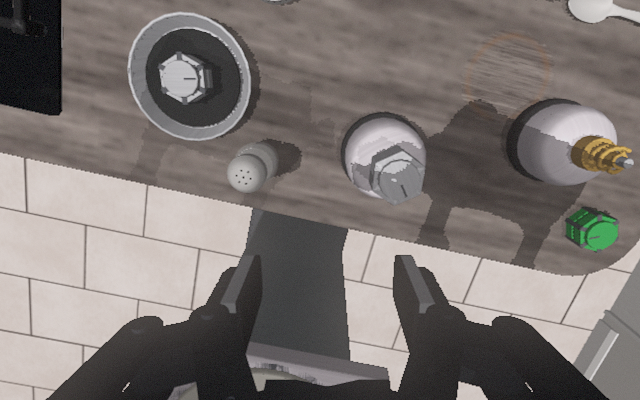

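The nicked cap stands upright at (182,78), within 2 px of the point predicted for the pad's middle. The stub at (605,155) is bare, and the shaker, plain cap and green cap are where they were.

```bash
python3 -c "
from rig import *; r.hold(.3); print(job_done())"
```

```text
the job is handed in; nothing more can be done
None
```

The nicked cap was unscrewed clockwise, lifted off and set down upright in the middle of the dish's pad, with the plain cap left alone, and the job was handed in at about 38 s.

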